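# Load the third tin into the tin shaker and ratchet the clamp six clicks

## Task

Load the tin shaker: from the foam rest take the tin of the same size as the two already in the cradle, and lay it on top of them in the hollow between the two, lined up with them, leaving the other things on the bench where they are. Only then take the clamp's ratchet lever and bring it over towards the tins by exactly six clicks from its rest, no more. Finish while still holding the lever at the sixth click with the gripper - it springs back if let go - so that I can drop in the locking pin.

Things in the scene. Friction and masses are not known exactly. Their poses are not given: they have to be found in the camera images.
- shaker: Bench tin shaker, fixed: grey housing 200 x 350 x 55 mm high, on it a steel tin cradle and a hand lever. Origin on the bench under it; its y axis runs along the machine from the lever end (-y) to the fixed end plate (+y), x across, z up. Place and yaw vary. Guide rods 10 mm thick run along y at x = +-72 mm, 95 mm high. Tallest fixed part: the end plate, 173 mm.
- cradle (a point): Point on the cradle floor, 75 mm above the bench, axes as the shaker's. Open above. Two cheeks 30 mm high at x = +-58.5 mm (inner faces) keep the lower tins from rolling apart. Fixed end plate: face at y = +38 mm, 98 mm high above the floor. Sprung pressure plate: face at y = -38 mm at rest, 96 mm high, 112 mm wide.
- tin_home (a point): Where the middle of the third tin lies once it is home in the hollow on the two lower ones: 75 mm straight above cradle, axes as the shaker's, the tin's axis along y. Up to 7 mm to either side along y is free between the end plates.
- lever_pivot (a point): Pivot of the ratchet lever, on the machine's centre line, 167 mm to the -y side of cradle and 105 mm above the bench. The lever swings in the machine's upright y-z plane.
- lever_knob (a point): The part to hold: middle of the lever's black cross grip, a cylinder 26 mm in diameter and 36 mm long along the machine's x axis, 130 mm from the pivot; below it a 12 mm round shaft. At rest the lever leans 35 degrees (0.611 rad) from upright to -y, away from the tins; after six clicks 25 degrees to +y. Pinched by its flat ends from above it can turn between the pads, and slips a few mm.
- clamp_lever (a joint): Ratchet lever angle, rad: 0 at rest, growing towards the tins. A spring plunger drops between two teeth every 10 degrees (0.1745 rad): one click; the crest is half way. At the knob the force sinks before each click, then rises suddenly by about 3 N. Six clicks = 1.047; end stop 1.4. Up to 7 N to move; near 4 N to hold six clicks with the tins clamped; let go there, it springs back.
- carriage: Upright steel carriage plate and rack behind the pressure plate, moved to +y on the guide rods by the lever, 3.5 mm a click; not pushed by hand. Origin at bench height, 62 mm to the -y side of cradle.
- clamp_plate: Pressure plate with rubber facing, on springs (3 N per mm in all) and a rocking joint on the carriage. It meets the tins at about the fourth click and presses all three lengthwise against the fixed end plate. Origin as the carriage's when unloaded; its face 24 mm to +y of it.
- tin_low_near: Plain steel lacquer tin with a paper band and a press lid, lying on its side; a cylinder 56 mm in diameter and 62 mm long, 0.12 to 0.24 kg. Origin at its middle, its own y axis along the cylinder. One of the two lower tins in the cradle, on the robot's side (x = -30 mm from cradle, middle 28 mm above the floor); 2 to 7 mm from the fixed end plate at the start.
- tin_low_far: Plain steel lacquer tin with a paper band and a press lid, lying on its side; a cylinder 56 mm in diameter and 62 mm long, 0.12 to 0.24 kg. Origin at its middle, its own y axis along the cylinder. The other lower tin, at x = +30 mm from cradle.
- tin_rest: Black grooved foam rest, 300 x 75 mm, fixed; three tins lie end to end in its V groove along its y axis, middles about 88 mm apart. Origin on the bench under its middle. The groove's bottom is 14 mm above the bench; its ridges reach 33 mm to each side of the middle at 26 mm height and 24 mm at their tops, 38 mm high; base 12 mm high.
- tin_top: Plain steel lacquer tin with a paper band and a press lid, lying on its side; a cylinder 56 mm in diameter and 62 mm long, 0.12 to 0.24 kg. Origin at its middle, its own y axis along the cylinder. The tin to load, of the same size as the two in the cradle. Starts in the foam rest, in any of the three places, its middle 54 mm above the bench.
- tin_long: Plain steel lacquer tin with a paper band and a press lid, lying on its side; a cylinder 56 mm in diameter and 84 mm long. Origin at its middle, its own y axis along the cylinder. In the foam rest; too long for the cradle; stays there.
- tin_slim: Plain steel lacquer tin with a paper band and a press lid, lying on its side; a cylinder 40 mm in diameter and 62 mm long. Origin at its middle, its own y axis along the cylinder. In the foam rest, middle 42 mm above the bench; stays there.
- tape_roll: Roll of green masking tape lying flat, 104 mm across, 25 mm high. Bystander.
- sanding_block: Cork sanding block, 60 x 110 x 34 mm. Bystander.
- spray_bottle: Blue trigger spray bottle, 84 mm across, 225 mm high. Bystander.
- mug: White mug, 80 mm across, 92 mm high. Bystander.
- polish: White polish bottle with black cap, 68 mm across, 170 mm high. Bystander.
- orbital_sander: Grey palm orbital sander standing on its pad, 128 mm across, 115 mm high. Bystander.
Not all that is in view belongs to the job. Leave any black or orange look-alike of the tin_top alone.

How it is judged:
By the outcome, as a careful person would: the job done as asked, in the order asked, and still so for the second after the job is handed in, while the arm keeps its last pose, push and grip.
It also fails if it takes over 61 s, if anything falls off the work surface, if the arm or the gripper's body presses on something with over 40 N, if the wrist force passes 120 N, or if a joint passes its speed limit or range.

## Robot

A 6-joint arm with a two-finger parallel gripper is mounted at the origin on the work surface. World frame = base frame: x ahead of the robot, y to its left, z up, the work surface at z = 0. Lengths are in m, angles in rad, forces in N, time in s.
With the tool pointing down it reaches from about 0.325 to 0.9 m from the base axis. Payload 3.5 kg.
Tool frame: the origin (TCP) lies on the centre line of the jaws, within the pads' length; the fingertips stand 14 mm ahead of it and the grasp point (between the pads) lies 5 mm behind it; z points along the fingers, y is the line along which they close (so a half turn about z gives the same grasp; the last joint's range is limited). The gripper opens to 85 mm and grips with 20 to 120 N. Pads are 22 mm wide; open, the fingers measure 114 mm over their backs; the gripper's body (76 mm by 85 mm) begins 54 mm behind the grasp point. The pads swing forward as they close: fully open they stand 13 mm farther back than shut.
Start: joints at [-1.245, 0.276, -0.026, 1.268, 0, 1.467], TCP at [0.26, -0.568, 0.245] pointing down, gripper open.
Joint ranges: [-3.12, 3.12], [-0.85, 1.88], [-1.08, 1.24], [-1.95, 2.15], [-1.57, 1.53], [-3.14, 3.14]. Speed limits (rad/s): [2.57, 2.57, 3.14, 3.14, 3.14, 3.14].

## Interface

Orientations are given as a rotation vector (axis times angle).
In Python, from station import read_state, imaging, manip gives the robot as it stands.
- The arm moves only by the tool apply_moves, never from a script. Its argument "plan" is a list of rows, each a list of 6 numbers: the shift along the world's x, y, z in mm, then the turn, a rotation vector about the world's x, y, z in rad. In form: [[x, y, z, rx, ry, rz], ...]. A call has 1 to 8 rows; each row shifts and turns the commanded pose from where the row before left it; what a row does not reach is not made up. A row lasts 1/8 s, in which the tool goes at most 62.5 mm and 10.7 degrees, less where a joint would pass 70% of its speed; a pose out of reach is approached as far as the arm can. A call with a gripper value outside its range is refused whole. "hand" is the finger opening in mm, from 0 to 85.4, set as the call begins (left out, the last holds). The fingers move at their own pace and stop on an object; "grip_force" is the grip in N (left out, the last holds). Time passes only in rows, so rows that do not move let the fingers close. It gives the time, the measured TCP pose, the force, the opening and the grip force at its end, in the units of the state.
- read_state(): the state, without advancing time (a new reading comes with each control period).
- imaging.camera(name): name is "scene" or "side" or "wrist"; returns (picture, depth): 480x640x3 uint8, red, green, blue; 480x640 float32, m along the optical axis (not along the pixel's ray), 0 where there is no reading.
- imaging.camera_params(name): a dict with "fx", "fy", "cx", "cy" (pixels), "k1" (the pictures are not rectified: a ray, as slopes to the right and down, at radius r is drawn at 1 + k1 r^2 times it, then the intrinsics apply), "origin" and "orientation" of the camera in the world; the wrist camera has in their place "hand_eye" (4x4, takes a point from camera to tool coordinates, whose origin is the TCP and whose axes are the flange's). Camera axes: x right, y up, looking along -z (the intrinsics and any distortion apply to the point x, -y, -z); pixel columns grow to the right and rows downward; lengths in m; the calibration is good to about 2 mm. A picture is of the moment at which its call begins: read the wrist's pose just before it. camera_params takes no time and is no camera call.
- manip.sign_off(): hands the job in; it is judged then, once.
The state is a dict: "time": time; "qpos": joint angles; "joint_velocities": joint speeds; "tau": joint torques, N m; "ee_pos": TCP position; "tool_rot": TCP orientation; "force": force on the tool from outside, world axes, zero at the start; "wrist_torque": the same for the moment, N m; "gripper_width": opening from 0.0 (shut) to 1.0 (fully open); "grasp_force": force on a finger pad.
Only numpy, scipy, OpenCV 4.12 (cv2) and the standard library are available. Lean on these libraries where they do the work, as an engineer would, in place of code of your own. Each camera call takes 0.05 s, during which the arm holds its last target. There are 200 camera calls.

## Working session

There is one attempt and no reset: what is moved stays moved. The work goes in short steps, Python scripts to look and compute and a tool call to move; the robot and the scene stay as the last step left them, time stands still between calls to the robot, and variables do not carry over. Pictures are saved under pics/ and viewed, at most 10 in all, crops included, and the job is handed in when it is done.

Besides the shell and the picture viewer there is one more tool, called after "Request:" by a JSON object that holds its "method" and its "body", one argument or row to a line. apply_moves: Moves the arm, as the interface text tells. Its arguments: {"type":"object","properties":{"plan":{"type":"array","items":{"type":"array","items":{"type":"number"}}},"hand":{"type":"number"},"grip_force":{"type":"number"}},"required":["plan"]}

```bash
mkdir -p pics; ls; cat > h.py <<'E'
import numpy as np, cv2
from scipy.spatial.transform import Rotation as R
from station import read_state, imaging, manip
def snap(name, f):
    s=read_state(); im,d=imaging.camera(name)
    cv2.imwrite(f'pics/{f}.png', im[:,:,::-1]); np.savez(f'pics/{f}.npz',d=d,pos=s['ee_pos'],rot=s['tool_rot'],im=im); return im,d
def cloud(name,f):
    z=np.load(f'pics/{f}.npz'); d=z['d']; p=imaging.camera_params(name)
    v,u=np.mgrid[0:480,0:640].astype(float)
    K=np.array([[p['fx'],0,p['cx']],[0,p['fy'],p['cy']],[0,0,1]])
    n=cv2.undistortPoints(np.stack([u,v],-1).reshape(-1,1,2),K,np.array([p['k1'],0,0,0,0.])).reshape(480,640,2)
    c=np.stack([n[...,0]*d,-n[...,1]*d,-d],-1)
    if name=='wrist':
        H=np.array(p['hand_eye']); c=c@H[:3,:3].T+H[:3,3]
        w=c@R.from_rotvec(z['rot']).as_matrix().T+z['pos']
    else:
        o=np.array(p['orientation']); M=R.from_rotvec(o).as_matrix() if o.size==3 else (o if o.shape==(3,3) else None)
        w=c@M.T+np.array(p['origin'])
    w[d==0]=np.nan
    return w
E
python3 - <<'E'
from h import *
for n in('scene','side'): snap(n,n+'0')
for n in('scene','side','wrist'): print(imaging.camera_params(n))
print(read_state())
E
```

```text
pics
{'fx': 573.4561508667219, 'fy': 573.4561508667219, 'cx': 322.7992307572904, 'cy': 232.70156633620314, 'k1': -0.06253955374788957, 'origin': array([1.21517415, 0.02060037, 1.41713071]), 'orientation': array([0.36849439, 0.43669522, 1.64935657])}
{'fx': 433.6172185670996, 'fy': 433.6172185670996, 'cx': 316.96142665761965, 'cy': 242.79626234069028, 'k1': 0.03322782884070647, 'origin': array([0.11610439, 0.55372301, 0.77741506]), 'orientation': array([ 0.31793145, -1.08991244, -2.3704435 ])}
{'fx': 378.59227261547585, 'fy': 378.59227261547585, 'cx': 323.0948427200339, 'cy': 237.64742172470037, 'k1': -0.06519960604975877, 'hand_eye': array([[ 2.72195082e-04,  9.51721648e-01,  3.06962263e-01,
         7.80075550e-02],
       [ 9.99999732e-01, -4.67755922e-04,  5.63516914e-04,
        -6.15676001e-04],
       [ 6.79894662e-04,  3.06962028e-01, -9.51721520e-01,
        -1.28482460e-01],
       [ 0.00000000e+00,  0.00000000e+00,  0.00000000e+00,
         1.00000000e+00]])}
{'time': 0.1, 'qpos': array([-1.24541492e+00,  2.77063541e-01, -2.77711897e-02,  1.26798869e+00,
        3.29944657e-06,  1.46741292e+00]), 'joint_velocities': array([-0.00047458, -0.00253553,  0.00163148,  0.0017302 , -0.00088352,
        0.00011426]), 'tau': array([ 3.47925734e-04, -4.46709681e+01,  2.96127802e+01,  8.47509684e-03,
       -1.11735988e-04, -7.92286130e-06]), 'ee_pos': array([ 0.25962294, -0.5677705 ,  0.24425445]), 'tool_rot': array([-3.06770634e+00, -6.67926352e-01,  3.47339117e-04]), 'force': array([-0.03588293,  0.47787457,  0.0902297 ]), 'wrist_torque': array([-0.03696947, -0.0411734 ,  0.01939196]), 'grasp_force': 0.0, 'gripper_width': 1.0013274900065452}
```

View pics/scene0.png

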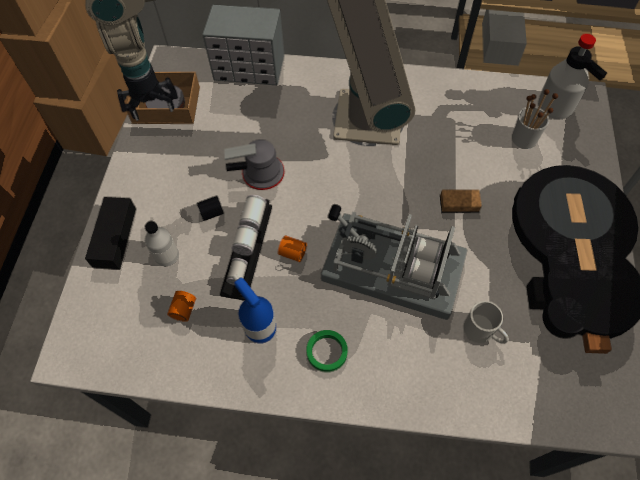

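View pics/side0.png

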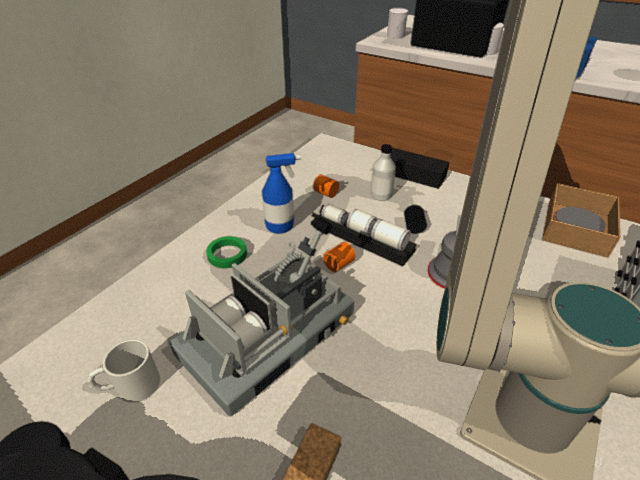

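Scene: the foam rest is at (247,248) with tins at about (255,210), (244,240) and (237,272). The knob is at (335,212) and the cradle tins at (427,258). I'll enlarge and measure.

```bash
python3 - <<'E'
from h import *
im=cv2.imread('pics/scene0.png')
a=cv2.resize(im[185:305,215:300],None,fx=4.5,fy=4.5,interpolation=cv2.INTER_CUBIC)
b=cv2.resize(im[185:305,315:475],None,fx=2.5,fy=4.5*2.5/4.5,interpolation=cv2.INTER_CUBIC)
c=np.zeros((540,800,3),np.uint8); c[:a.shape[0],:a.shape[1]]=a; c[:b.shape[0],390:790]=b
cv2.imwrite('pics/crop0.png',c)
w=cloud('scene','scene0')
np.set_printoptions(precision=3,suppress=True)
for n,(u,v) in dict(t1=(255,210),t2=(245,239),t3=(237,270),knob=(335,212),lowA=(425,245),lowB=(422,270),table=(200,350)).items(): print(n,w[v,u])
E
```

```text
t1 [ 0.429 -0.279  0.077]
t2 [ 0.524 -0.289  0.082]
t3 [ 0.608 -0.296  0.065]
knob [ 0.499 -0.052  0.224]
lowA [0.516 0.179 0.134]
lowB [0.584 0.175 0.13 ]
table [ 0.813 -0.362  0.001]
```

View pics/crop0.png

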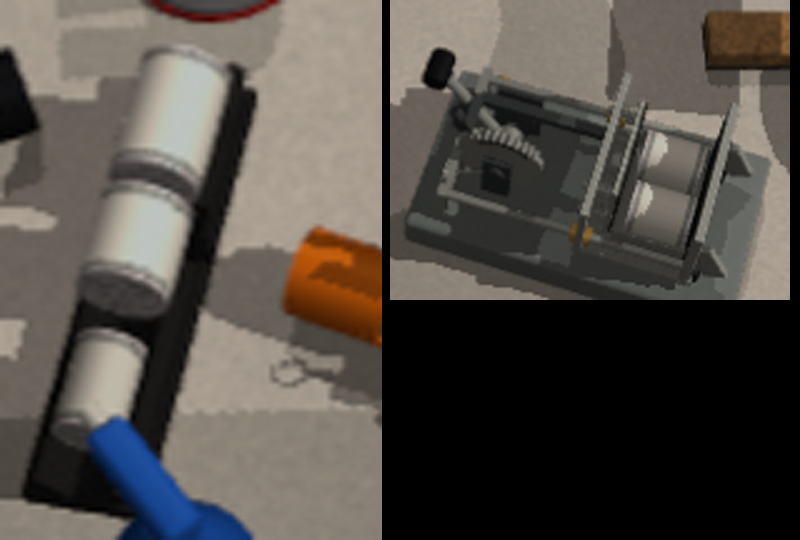

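The middle tin is the one to load: full diameter and short. The top one is long and the lower one is slim. The knob measures z≈0.224 against an expected 0.212–0.224, which is plausible. Next I'll start moving there, rotated so the camera faces away from the spray bottle.

Request:
{"method": "apply_moves", "body": {
  "plan": [
    [0, 0, 40, 0, 0, 0.18],
    [20, 20, 30, 0, 0, 0.18],
    [35, 35, 0, 0, 0, 0.18],
    [35, 35, 0, 0, 0, 0.18],
    [35, 40, 0, 0, 0, 0.18],
    [35, 40, 0, 0, 0, 0.18],
    [35, 40, 0, 0, 0, 0.18],
    [35, 40, 0, 0, 0, 0.18]
  ],
  "hand": 85
}}

```text
time: 1.1
ee_pos: [0.4906, -0.3168, 0.3148]
tool_rot: [-1.859, -2.531, -0.0]
force: [0.2, -0.8, 0.3]
gripper_width: 0.994
grasp_force: 0.0
```

```bash
python3 - <<'E'
from h import *
np.set_printoptions(precision=3,suppress=True)
w=cloud('scene','scene0'); im=np.load('pics/scene0.npz')['im'].astype(int)
bl=(im[...,2]>im[...,0]+50)&(w[...,2]>.05)
print('blue',np.nanmin(w[bl],0),np.nanmax(w[bl],0))
hi=bl&(w[...,2]>.15);print('blue hi',np.nanmin(w[hi],0),np.nanmax(w[hi],0))
E
```

```text
blue [ 0.699 -0.258  0.1  ] [ 0.78  -0.177  0.234]
blue hi [ 0.699 -0.258  0.15 ] [ 0.767 -0.19   0.234]
```

Request:
{"method": "apply_moves", "body": {
  "plan": [
    [15, 10, -20, 0, 0, 0.18],
    [15, 10, -25, 0, 0, 0.18],
    [0, 0, -30, 0, 0, 0.18],
    [0, 0, -30, 0, 0, 0.18],
    [0, 0, 0, 0, 0, 0.18],
    [0, 0, 0, 0, 0, 0.18],
    [0, 0, 0, 0, 0, 0.08],
    [0, 0, 0, 0, 0, 0]
  ]
}}

```text
time: 2.1
ee_pos: [0.5195, -0.2982, 0.2098]
tool_rot: [-0.179, -3.136, -0.001]
force: [0.2, 0.4, -0.3]
gripper_width: 1.0
grasp_force: 0.0
```

```bash
python3 - <<'E'
from h import *
np.set_printoptions(precision=4,suppress=True)
snap('wrist','w1'); w=cloud('wrist','w1'); s=read_state(); print(s['ee_pos'],s['tool_rot'],s['qpos'],s['force'])
M=R.from_rotvec(s['tool_rot']).as_matrix(); print('yaw',np.arctan2(M[1,0],M[0,0]))
for n,f in(('wrist','w1'),('scene','scene0')):
    w=cloud(n,f)
    m=(w[...,2]>.060)&(w[...,0]>.35)&(w[...,0]<.68)&(abs(w[...,1]+.29)<.05)&(w[...,2]<.1)
    p=w[m]; print(n,len(p),'top99',np.percentile(p[:,2],98))
    from scipy.optimize import least_squares
    for lo,hi,r in((.39,.475,.028),(.50,.545,.028),(.585,.63,.020)):
        q=p[(p[:,0]>lo)&(p[:,0]<hi)]
        if len(q)<50: continue
        def res(k): # y=c+s*(x-xm), axis horizontal, z=h
            xm=(lo+hi)/2; dy=(q[:,1]-k[0]-k[1]*(q[:,0]-xm))/np.hypot(1,k[1])
            return np.hypot(dy,q[:,2]-k[2])-r
        o=least_squares(res,[q[:,1].mean(),-.05,.05],loss='soft_l1',f_scale=.002)
        print((lo+hi)/2,o.x,len(q),np.abs(o.fun).mean())
    q=p; h=np.histogram(q[:,0],bins=np.arange(.36,.68,.005)); print(list(zip(np.round(h[1],3),h[0])))
E
```

```text
[ 0.5196 -0.2982  0.2099] [-0.1793 -3.1358 -0.0007] [-0.6289  0.2517 -0.1346  1.1852  0.     -0.5147] [ 0.7627 -0.5573  0.6545]
yaw 3.0273870066134965
wrist 18575 top99 0.08260359371501287
0.4325 [-0.291  -0.06    0.0539] 9650 0.0004729535575163159
0.5225 [-0.2963 -0.0646  0.0538] 4116 0.00043821807093004383
0.6074999999999999 [-0.3016 -0.0648  0.0426] 1087 0.0004799666797976822
[(np.float64(0.36), np.int64(0)), (np.float64(0.365), np.int64(0)), (np.float64(0.37), np.int64(0)), (np.float64(0.375), np.int64(0)), (np.float64(0.38), np.int64(311)), (np.float64(0.385), np.int64(715)), (np.float64(0.39), np.int64(672)), (np.float64(0.395), np.int64(704)), (np.float64(0.4), np.int64(674)), (np.float64(0.405), np.int64(676)), (np.float64(0.41), np.int64(663)), (np.float64(0.415), np.int64(655)), (np.float64(0.42), np.int64(643)), (np.float64(0.425), np.int64(628)), (np.float64(0.43), np.int64(625)), (np.float64(0.435), np.int64(614)), (np.float64(0.44), np.int64(608)), (np.float64(0.445), np.int64(593)), (np.float64(0.45), np.int64(584)), (np.float64(0.455), np.int64(574)), (np.float64(0.46
[... 3216 characters left out ...]
0.575), np.int64(14)), (np.float64(0.58), np.int64(18)), (np.float64(0.585), np.int64(10)), (np.float64(0.59), np.int64(20)), (np.float64(0.595), np.int64(13)), (np.float64(0.6), np.int64(15)), (np.float64(0.605), np.int64(18)), (np.float64(0.61), np.int64(14)), (np.float64(0.615), np.int64(14)), (np.float64(0.62), np.int64(10)), (np.float64(0.625), np.int64(8)), (np.float64(0.63), np.int64(6)), (np.float64(0.635), np.int64(1)), (np.float64(0.64), np.int64(0)), (np.float64(0.645), np.int64(0)), (np.float64(0.65), np.int64(0)), (np.float64(0.655), np.int64(0)), (np.float64(0.66), np.int64(0)), (np.float64(0.665), np.int64(0)), (np.float64(0.67), np.int64(0)), (np.float64(0.675), np.int64(0))]
```

View pics/w1.png

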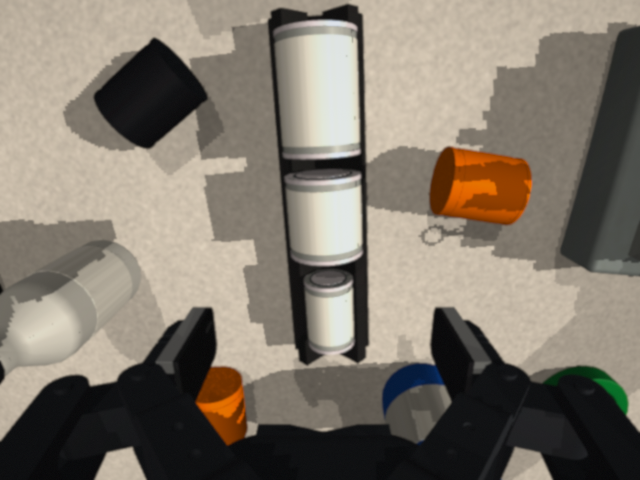

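The wrist view shows the middle tin at (324,217), with the long tin above it and the slim one below. The fit puts its centre at (0.511, -0.2956, 0.054), axis slope -0.065 and length about 63 mm, which is consistent. I'm descending to grasp it.

Request:
{"method": "apply_moves", "body": {
  "plan": [
    [-8, 2.5, -30, 0, 0, 0.05],
    [0, 0, -40, 0, 0, 0],
    [0, 0, -40, 0, 0, 0],
    [0, 0, -30, 0, 0, 0],
    [0, 0, -18, 0, 0, 0],
    [0, 0, 0, 0, 0, 0]
  ]
}}

```text
time: 2.9
ee_pos: [0.5109, -0.2952, 0.051]
tool_rot: [-0.099, -3.138, -0.003]
force: [-0.3, 0.3, -0.1]
gripper_width: 0.999
grasp_force: 0.0
```

Request:
{"method": "apply_moves", "body": {
  "plan": [
    [0, 0, 0, 0, 0, 0],
    [0, 0, 0, 0, 0, 0],
    [0, 0, 0, 0, 0, 0],
    [0, 0, 0, 0, 0, 0],
    [0, 0, 0, 0, 0, 0],
    [0, 0, 0, 0, 0, 0]
  ],
  "hand": 45,
  "grip_force": 30
}}

```text
time: 3.65
ee_pos: [0.5131, -0.2965, 0.0542]
tool_rot: [0.098, 3.137, -0.002]
force: [-0.4, 2.1, 6.5]
gripper_width: 0.642
grasp_force: 32.0
```

Request:
{"method": "apply_moves", "body": {
  "plan": [
    [0, 0, 8, 0, 0, 0],
    [0, 0, 25, 0, 0, 0],
    [0, 0, 50, 0, 0, 0],
    [0, 0, 60, 0, 0, 0],
    [0, 0, 60, 0, 0, 0],
    [0, 0, 30, 0, 0, 0],
    [0, 0, 0, 0, 0, 0]
  ],
  "grip_force": 40
}}

```text
time: 4.53
ee_pos: [0.5133, -0.2971, 0.289]
tool_rot: [0.099, 3.134, -0.007]
force: [-0.1, -0.2, -1.9]
gripper_width: 0.64
grasp_force: 42.8
```

```bash
python3 - <<'E'
from h import *
np.set_printoptions(precision=4,suppress=True)
im,d=snap('wrist','w2'); im2,_=snap('side','s2')
cv2.imwrite('pics/v2.png',np.hstack([cv2.resize(im[240:,160:480],(400,300)),cv2.resize(im2[60:300,300:620],(400,300))])[:,:,::-1])
s=read_state(); print(s['ee_pos'],s['qpos'],s['force'])
E
```

```text
[ 0.5113 -0.2956  0.2844] [-0.6336  0.1989 -0.0429  1.3304 -0.0002 -0.5707] [-0.2342  0.2118 -1.8915]
```

View pics/v2.png

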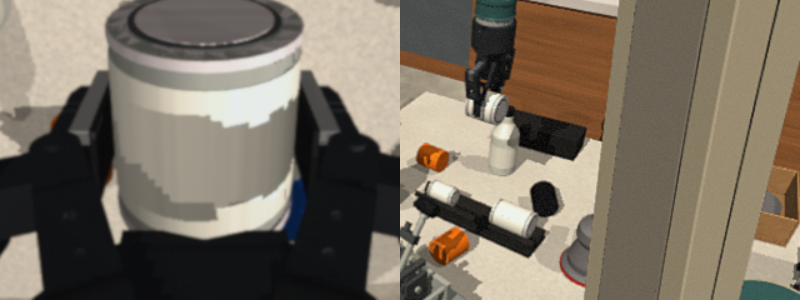

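The tin is held square between the pads at mid-length, and the other two tins are still in the rest. Next I'll carry it beyond the cradle for a near view of the lower tins.

Request:
{"method": "apply_moves", "body": {
  "plan": [
    [0, 20, 40, 0, 0, 0.12],
    [5, 45, 35, 0, 0, 0.18],
    [10, 60, 0, 0, 0, 0.18],
    [10, 60, 0, 0, 0, 0.18],
    [10, 60, 0, 0, 0, 0.18],
    [10, 60, 0, 0, 0, 0.18],
    [10, 60, 0, 0, 0, 0.18],
    [5, 60, 0, 0, 0, 0.18]
  ]
}}

```text
time: 5.62
ee_pos: [0.5709, 0.1309, 0.357]
tool_rot: [1.927, -2.475, -0.004]
force: [1.4, -0.0, -1.5]
gripper_width: 0.641
grasp_force: 43.1
```

Request:
{"method": "apply_moves", "body": {
  "plan": [
    [5, 60, 0, 0, 0, 0.07],
    [5, 55, 0, 0, 0, 0],
    [5, 45, 0, 0, 0, 0],
    [0, 0, 0, 0, 0, 0],
    [0, 0, 0, 0, 0, 0]
  ]
}}

```text
time: 6.25
ee_pos: [0.586, 0.2886, 0.3577]
tool_rot: [2.006, -2.412, -0.002]
force: [0.1, 0.5, -1.4]
gripper_width: 0.642
grasp_force: 43.1
```

```bash
python3 - <<'E'
from h import *
np.set_printoptions(precision=4,suppress=True)
s=read_state(); print(s['ee_pos'],s['tool_rot'],s['qpos'])
im,d=snap('wrist','w3')
E
```

```text
[0.586  0.2886 0.3577] [ 2.0059 -2.4118 -0.0016] [ 0.359   0.2997  0.2369  1.5127 -0.0006 -1.0286]
```

View pics/w3.png

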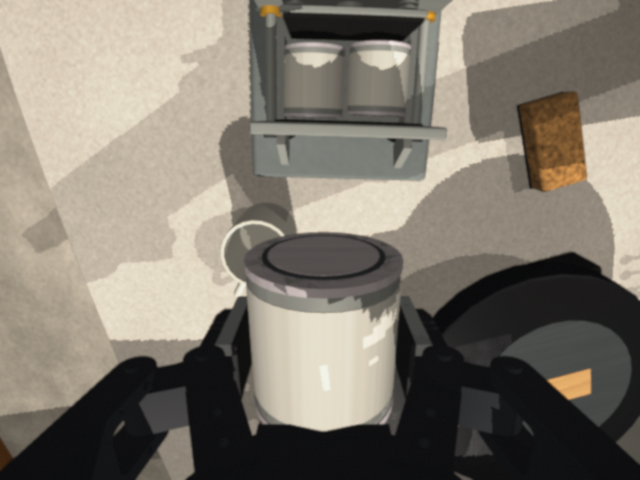

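The view shows the lower tins at (314,78) and (379,78), the end plate top edge at row ~130 and the held tin at (322,320). I'll fit the cradle frame and the held tin.

```bash
cat > fit.py <<'E'
from h import *
from scipy.optimize import least_squares
np.set_printoptions(precision=4,suppress=True)
w=cloud('wrist','w3'); z=np.load('pics/w3.npz')
A=w[44:118,287:345].reshape(-1,3); B=w[44:115,349:408].reshape(-1,3)
A=A[(A[:,2]>.108)&(A[:,2]<.137)]; B=B[(B[:,2]>.108)&(B[:,2]<.137)]
def ax(P,u,r,off,cx,cy,h):   # distance to cylinder with axis dir u(angle), through (cx,cy)+off
    n=np.array([np.sin(u),-np.cos(u)]) # shaker x if u = angle of shaker y
    return np.hypot((P[:,:2]-[cx,cy])@n-off,P[:,2]-h)-r
u0=1.39
def res(k): return np.r_[ax(A,k[2],.028,k[4],k[0],k[1],k[3]),ax(B,k[2],.028,-k[4],k[0],k[1],k[3])]
def res2(k): return np.r_[res(k)*1,((k[:2]-[.555,.178])@[np.cos(k[2]),np.sin(k[2])])*1]
o=least_squares(res2,[.555,.178,u0,.103,.03],loss='soft_l1',f_scale=.001)
cx,cy,u,h,off=o.x; print('fit',o.x,len(A),len(B),np.abs(o.fun).mean())
yv=np.array([np.cos(u),np.sin(u)]);xv=np.array([np.sin(u),-np.cos(u)])
# coordinates along y
for n,P in(('A',A),('B',B)):
    t=(P[:,:2]-[cx,cy])@yv; print(n,np.percentile(t,[0.5,2,98,99.5]), 'x',((P[:,:2]-[cx,cy])@xv).mean())
Q=w.reshape(-1,3); t=(Q[:,:2]-[cx,cy])@yv; s=(Q[:,:2]-[cx,cy])@xv
m=(abs(Q[:,2]-.172)<.004)&(abs(s)<.08)&(abs(t)<.09)
hh=np.histogram(t[m],bins=np.arange(-.09,.09,.002)); print([(round(a*1e3),int(b)) for a,b in zip(hh[1],hh[0]) if b>5]); print('plate z',np.median(Q[m&(t>0),2]))
e=m&(t>0); print('plate line slope dt/ds',np.polyfit(s[e],t[e],1)); print('plate s range',np.percentile(s[e],[1,99]))
# held tin in tool frame
H=w[232:420,250:398].reshape(-1,3); M=R.from_rotvec(z['rot']).as_matrix(); T=(H-z['pos'])@M; T=T[(abs(T[:,0])<.06)&(abs(T[:,2])<.06)]
ends=np.percentile(T[:,0],[.5,2,50,98,99.5]); S=T[(T[:,0]<.025)&(T[:,2]<.01)]
def r3(k): return np.hypot(S[:,1]-k[0]-k[1]*S[:,0],S[:,2]-k[2]-k[3]*S[:,0])-.028
o3=least_squares(r3,[0,0,0,0],loss='soft_l1',f_scale=.001); print('held: y0,slope_y,z0,slope_z',o3.x,np.abs(o3.fun).mean(),len(S),'x ends',ends)
print('yaw tool x',np.arctan2(M[1,0],M[0,0]),'want',u-np.pi)
E
python3 fit.py
```

```text
fit [0.5422 0.1807 1.3649 0.1032 0.0303] 4116 4106 0.0005763206719478693
A [-0.0251 -0.0242  0.0351  0.0362] x 0.028838298285959452
B [-0.0274 -0.0262  0.0313  0.0323] x -0.02754467470379679
[(-46, 222), (-44, 418), (-42, 485), (-40, 390), (-38, 173), (38, 238), (40, 467), (42, 504), (44, 504), (46, 502), (48, 491), (50, 175)]
plate z 0.17258225017070825
plate line slope dt/ds [-0.0038  0.0449]
plate s range [-0.0769  0.0777]
held: y0,slope_y,z0,slope_z [ 0.0009 -0.0009  0.0005  0.0016] 0.0003514483141495589 17379 x ends [-0.0286 -0.0223  0.0153  0.0314  0.0316]
yaw tool x -1.7540103940496672 want -1.7767006398299943
```

Request:
{"method": "apply_moves", "body": {
  "plan": [
    [-15, -38, 0, 0, 0, -0.023],
    [-16, -40, 0, 0, 0, 0],
    [-11, -27, -10, 0, 0, 0],
    [0, 0, -40, 0, 0, 0],
    [0, 0, -50, 0, 0, 0],
    [0, 0, -40, 0, 0, 0],
    [0, 0, -20, 0, 0, 0],
    [0, 0, 0, 0, 0, 0]
  ]
}}

```text
time: 7.3
ee_pos: [0.5427, 0.1823, 0.198]
tool_rot: [1.975, -2.437, -0.003]
force: [-0.3, 0.3, -1.3]
gripper_width: 0.638
grasp_force: 43.1
```

```bash
python3 - <<'E'
from h import *
np.set_printoptions(precision=4,suppress=True)
s=read_state(); print(s['ee_pos'],s['force']); M=R.from_rotvec(s['tool_rot']).as_matrix(); print(np.arctan2(M[1,0],M[0,0]))
im,_=snap('scene','s4'); im2,_=snap('side','d4')
cv2.imwrite('pics/v4.png',np.hstack([cv2.resize(im[180:300,350:470],(400,400)),cv2.resize(im2[220:400,170:350],(400,400))])[:,:,::-1])
E
```

```text
[0.5427 0.1823 0.198 ] [-0.2586  0.3399 -1.3239]
-1.7794494323299257
```

View pics/v4.png

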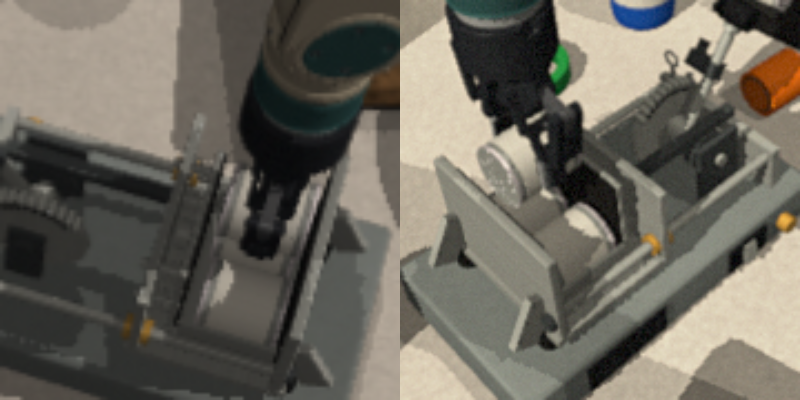

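Both views show the tin over the cradle between the plates, with nothing in the way. I'm lowering it.

Request:
{"method": "apply_moves", "body": {
  "plan": [
    [1, 1, -20, 0, 0, 0],
    [0, 0, -18, 0, 0, 0],
    [0, 0, -5, 0, 0, 0],
    [0, 0, -2, 0, 0, 0],
    [0, 0, -1.5, 0, 0, 0],
    [0, 0, -1, 0, 0, 0],
    [0, 0, 0, 0, 0, 0]
  ]
}}

```text
time: 8.28
ee_pos: [0.546, 0.1851, 0.1531]
tool_rot: [-1.98, 2.438, -0.0]
force: [0.5, -0.3, -1.0]
gripper_width: 0.641
grasp_force: 43.1
```

Request:
{"method": "apply_moves", "body": {
  "plan": [
    [0, 0, -1, 0, 0, 0],
    [0, 0, -1, 0, 0, 0],
    [0, 0, 0, 0, 0, 0],
    [0, 0, 0, 0, 0, 0]
  ]
}}

```text
time: 8.78
ee_pos: [0.5462, 0.1852, 0.1518]
tool_rot: [-1.98, 2.438, -0.001]
force: [-3.2, -1.3, 5.4]
gripper_width: 0.641
grasp_force: 43.8
```

```bash
python3 -c "
from h import *
s=read_state(); print(s['ee_pos'],s['force'],s['wrist_torque'],s['qpos'])"
```

```text
[0.54621796 0.18517356 0.15182546] [-3.16899146 -1.33390892  5.4162048 ] [-0.10044977  0.3932447  -0.01975596] [ 2.14811403e-01  2.56425921e-01 -2.58376385e-01  1.05488869e+00
 -5.73808481e-05 -1.14942439e+00]
```

Request:
{"method": "apply_moves", "body": {
  "plan": [
    [-1.2, -0.5, 0, 0, 0, 0],
    [0, 0, -0.7, 0, 0, 0],
    [0, 0, 0, 0, 0, 0],
    [0, 0, 0, 0, 0, 0]
  ]
}}

```text
time: 9.28
ee_pos: [0.5452, 0.1853, 0.1515]
tool_rot: [-1.98, 2.436, 0.0]
force: [-2.2, 1.6, 8.4]
gripper_width: 0.641
grasp_force: 44.2
```

Request:
{"method": "apply_moves", "body": {
  "plan": [
    [-0.8, 0, 0, 0, 0, 0],
    [0, 0, 0, 0, 0, 0]
  ]
}}

```text
time: 9.52
ee_pos: [0.5445, 0.1854, 0.1513]
tool_rot: [-1.98, 2.436, 0.001]
force: [-2.4, 2.1, 7.5]
gripper_width: 0.64
grasp_force: 44.0
```

Request:
{"method": "apply_moves", "body": {
  "plan": [
    [0, 0, 0, 0, 0, 0],
    [0, 0, 0, 0, 0, 0],
    [0, 0, 0, 0, 0, 0],
    [0, 0, 0, 0, 0, 0]
  ],
  "hand": 70
}}

```text
time: 10.02
ee_pos: [0.5437, 0.1845, 0.1498]
tool_rot: [1.98, -2.438, -0.0]
force: [-0.2, -0.4, -0.6]
gripper_width: 0.823
grasp_force: 0.0
```

Request:
{"method": "apply_moves", "body": {
  "plan": [
    [0, 0, 10, 0, 0, 0],
    [0, 0, 30, 0, 0, 0],
    [0, 0, 50, 0, 0, 0],
    [0, 0, 60, 0, 0, 0],
    [13, 60, 40, 0, 0, 0],
    [12, 45, 10, 0, 0, 0],
    [0, 0, 0, 0, 0, 0],
    [0, 0, 0, 0, 0, 0]
  ]
}}

```text
time: 11.02
ee_pos: [0.5665, 0.2805, 0.3441]
tool_rot: [1.98, -2.437, 0.0]
force: [-0.0, -0.3, -0.8]
gripper_width: 0.818
grasp_force: 0.0
```

```bash
python3 - <<'E'
from h import *
np.set_printoptions(precision=4,suppress=True)
s=read_state(); print(s['ee_pos'],s['force'])
im,_=snap('wrist','w5'); im2,_=snap('side','d5')
cv2.imwrite('pics/v5.png',np.hstack([cv2.resize(im[0:240,200:520],(400,300)),cv2.resize(im2[200:410,170:380],(300,300))])[:,:,::-1])
w=cloud('wrist','w5'); u=1.3649; c=np.array([.5424,.1817]); yv=np.array([np.cos(u),np.sin(u)]);xv=np.array([np.sin(u),-np.cos(u)])
Q=w.reshape(-1,3);t=(Q[:,:2]-c)@yv; x=(Q[:,:2]-c)@xv
m=(Q[:,2]>.155)&(Q[:,2]<.185)&(abs(x)<.025)&(abs(t)<.034)
print(m.sum(),np.percentile(Q[m,2],99),np.percentile(t[m],[1,99]))
from scipy.optimize import least_squares
r=lambda k:np.hypot(x[m]-k[0]-k[1]*t[m],Q[m,2]-k[2]-k[3]*t[m])-.028
print(least_squares(r,[0,0,.15,0],loss='soft_l1',f_scale=.001).x)
E
```

```text
[0.5665 0.2805 0.3441] [-0.0319 -0.2579 -0.7863]
5507 0.17936918560826054 [-0.0255  0.0334]
[-0.0003  0.0054  0.1502 -0.0007]
```

View pics/v5.png

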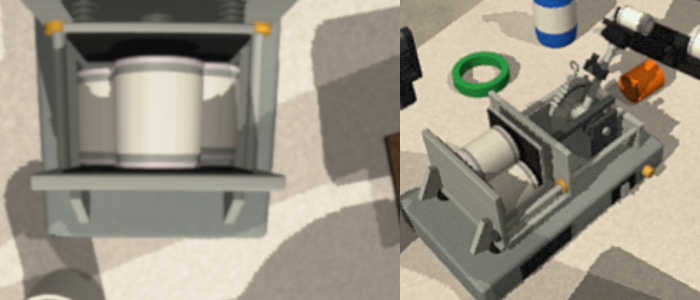

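The third tin is home: x offset -0.3 mm, z 0.150, y within the plates. Now to the lever: predicted knob position is (0.493, -0.055, 0.2115).

Request:
{"method": "apply_moves", "body": {
  "plan": [
    [-12, -56, 0, 0, 0, 0],
    [-13, -56, 0, 0, 0, 0],
    [-12, -56, 0, 0, 0, 0],
    [-12, -56, 0, 0, 0, 0],
    [-12, -56, 0, 0, 0, 0],
    [-12, -55, -15, 0, 0, 0],
    [0, 0, 0, 0, 0, 0],
    [0, 0, 0, 0, 0, 0]
  ],
  "hand": 62
}}

```text
time: 12.12
ee_pos: [0.4932, -0.0548, 0.3291]
tool_rot: [1.978, -2.441, -0.001]
force: [-0.3, 0.3, -0.4]
gripper_width: 0.727
grasp_force: 0.0
```

```bash
python3 - <<'E'
from h import *
np.set_printoptions(precision=4,suppress=True)
s=read_state(); print(s['ee_pos'],s['force'])
im,_=snap('wrist','w6')
w=cloud('wrist','w6'); u=1.3649; c=np.array([.5424,.1817]); yv=np.array([np.cos(u),np.sin(u)]);xv=np.array([np.sin(u),-np.cos(u)])
p=c-.167*yv; print('pivot',p)
Q=w.reshape(-1,3);t=(Q[:,:2]-p)@yv; x=(Q[:,:2]-p)@xv
m=(Q[:,2]>.19)&(Q[:,2]<.24)&(abs(x)<.03)&(abs(t+.075)<.03)&(im.max(-1).ravel()<70)
print(m.sum(),np.percentile(x[m],[1,99]),np.percentile(t[m],[1,99]),np.percentile(Q[m,2],[1,99]))
from scipy.optimize import least_squares
r=lambda k:np.hypot(t[m]-k[0],Q[m,2]-k[1])-.013
k=least_squares(r,[-.075,.21],loss='soft_l1',f_scale=.001).x; print(k,'angle',np.degrees(np.arctan2(k[0],k[1]-.105)))
print('knob',p+k[0]*yv+xv*np.mean(np.percentile(x[m],[1,99])))
E
```

```text
[ 0.4932 -0.0548  0.3291] [-0.3348  0.2968 -0.423 ]
pivot [0.5083 0.0182]
2013 [-0.0187  0.0161] [-0.0878 -0.0642] [0.2098 0.2252]
[-0.0749  0.211 ] angle -35.2502060799993
knob [ 0.4917 -0.0549]
```

Request:
{"method": "apply_moves", "body": {
  "plan": [
    [-1, 0, -40, 0, 0, 0],
    [0, 0, -40, 0, 0, 0],
    [0, 0, -30, 0, 0, 0],
    [0, 0, -13, 0, 0, 0],
    [0, 0, 0, 0, 0, 0],
    [0, 0, 0, 0, 0, 0]
  ]
}}

```text
time: 12.92
ee_pos: [0.4942, -0.0542, 0.2078]
tool_rot: [-1.98, 2.437, -0.003]
force: [-0.3, -0.5, 0.3]
gripper_width: 0.722
grasp_force: 0.0
```

Request:
{"method": "apply_moves", "body": {
  "plan": [
    [0, 0, 0, 0, 0, 0],
    [0, 0, 0, 0, 0, 0],
    [0, 0, 0, 0, 0, 0],
    [0, 0, 0, 0, 0, 0],
    [0, 0, 0, 0, 0, 0],
    [0, 0, 0, 0, 0, 0]
  ],
  "hand": 25,
  "grip_force": 45
}}

```text
time: 13.68
ee_pos: [0.4929, -0.0543, 0.2077]
tool_rot: [-1.98, 2.439, -0.001]
force: [-3.3, 0.8, 6.0]
gripper_width: 0.412
grasp_force: 46.3
```

```bash
python3 - <<'E'
import numpy as np
u=1.3649
def P(a): th=np.radians(a); return np.array([130*np.sin(th)*np.cos(u),130*np.sin(th)*np.sin(u),130*np.cos(th)])
a=np.arange(-35,30.1,2.5)
for b in a: print(b,np.round(P(b)-P(-35),1),np.round(P(b+2.5)-P(b),1))
E
```

```text
-35.0 [0. 0. 0.] [1.  4.6 3.2]
-32.5 [1.  4.6 3.2] [1.  4.7 2.9]
-30.0 [2.  9.4 6.1] [1.  4.9 2.7]
-27.5 [ 3.  14.2  8.8] [1.  5.  2.5]
-25.0 [ 4.  19.2 11.3] [1.1 5.1 2.3]
-22.5 [ 5.1 24.3 13.6] [1.1 5.2 2.1]
-20.0 [ 6.2 29.5 15.7] [1.1 5.3 1.8]
-17.5 [ 7.3 34.7 17.5] [1.1 5.3 1.6]
-15.0 [ 8.4 40.1 19.1] [1.1 5.4 1.3]
-12.5 [ 9.5 45.4 20.4] [1.1 5.4 1.1]
-10.0 [10.6 50.9 21.5] [1.1 5.5 0.9]
-7.5 [11.8 56.4 22.4] [1.2 5.5 0.6]
-5.0 [12.9 61.9 23. ] [1.2 5.5 0.4]
-2.5 [14.1 67.4 23.4] [1.2 5.6 0.1]
0.0 [15.2 73.  23.5] [ 1.2  5.6 -0.1]
2.5 [16.4 78.5 23.4] [ 1.2  5.5 -0.4]
5.0 [17.6 84.1 23. ] [ 1.2  5.5 -0.6]
7.5 [18.7 89.6 22.4] [ 1.1  5.5 -0.9]
10.0 [19.9 95.1 21.5] [ 1.1  5.4 -1.1]
12.5 [ 21.  100.5  20.4] [ 1.1  5.4 -1.3]
15.0 [ 22.1 105.9  19.1] [ 1.1  5.3 -1.6]
17.5 [ 23.2 111.3  17.5] [ 1.1  5.3 -1.8]
20.0 [ 24.3 116.5  15.7] [ 1.1  5.2 -2.1]
22.5 [ 25.4 121.7  13.6] [ 1.1  5.1 -2.3]
25.0 [ 26.5 126.8  11.3] [ 1.   5.  -2.5]
27.5 [ 27.5 131.7   8.8] [ 1.   4.9 -2.7]
30.0 [ 28.5 136.6   6.1] [ 1.   4.7 -2.9]
```

The knob is held at 35 mm, which matches its length. I'm following the arc, two clicks per call.

Request:
{"method": "apply_moves", "body": {
  "plan": [
    [1, 4.6, 3.2, 0, 0, 0],
    [1, 4.7, 2.9, 0, 0, 0],
    [1, 4.9, 2.7, 0, 0, 0],
    [1, 5, 2.5, 0, 0, 0],
    [1.1, 5.1, 2.3, 0, 0, 0],
    [1.1, 5.2, 2.1, 0, 0, 0],
    [1.1, 5.3, 1.8, 0, 0, 0],
    [1.1, 5.3, 1.6, 0, 0, 0]
  ]
}}

```text
time: 14.68
ee_pos: [0.5012, -0.015, 0.2252]
tool_rot: [1.978, -2.438, 0.003]
force: [-0.9, -3.6, -1.9]
gripper_width: 0.414
grasp_force: 45.0
```

Request:
{"method": "apply_moves", "body": {
  "plan": [
    [1.1, 5.4, 1.3, 0, 0, 0],
    [1.1, 5.4, 1.1, 0, 0, 0],
    [1.1, 5.5, 0.9, 0, 0, 0],
    [1.2, 5.5, 0.6, 0, 0, 0],
    [1.2, 5.5, 0.4, 0, 0, 0],
    [1.2, 5.6, 0.1, 0, 0, 0],
    [1.2, 5.6, -0.1, 0, 0, 0],
    [1.2, 5.5, -0.4, 0, 0, 0]
  ]
}}

```text
time: 15.68
ee_pos: [0.5107, 0.0293, 0.2294]
tool_rot: [1.979, -2.438, 0.003]
force: [-0.5, -6.2, -0.3]
gripper_width: 0.411
grasp_force: 44.9
```

```bash
cat > lev.py <<'E'
from h import *
import sys
from scipy.optimize import least_squares
np.set_printoptions(precision=4,suppress=True)
f=sys.argv[1]
s=read_state(); u=1.3649; yv=np.array([np.cos(u),np.sin(u)]); xv=np.array([np.sin(u),-np.cos(u)]); p=np.array([.5083,.0182])
F=s['force']; y=(s['ee_pos'][:2]-p)@yv; z=s['ee_pos'][2]+.0035-.105
print('tcp y',y,'knob z',z,'ang',np.degrees(np.arctan2(y,z)),'r',np.hypot(y,z),'F along y',F[:2]@yv,'Fx',F[:2]@xv,'Fz',F[2],s['gripper_width'],s['grasp_force'])
E
python3 lev.py a
```

```text
tcp y 0.011398563339907875 knob z 0.1279022874977762 ang 5.092706135496127 r 0.12840919902163433 F along y -6.167680927010877 Fx 0.7994421922252042 Fz -0.344523196994142 0.41073480877197255 44.881664514541626
```

Request:
{"method": "apply_moves", "body": {
  "plan": [
    [1.2, 5.5, -0.6, 0, 0, 0],
    [1.1, 5.5, -0.9, 0, 0, 0],
    [1.1, 5.4, -1.1, 0, 0, 0],
    [1.1, 5.4, -1.3, 0, 0, 0],
    [0, 0, 0, 0, 0, 0]
  ]
}}

```text
time: 16.3
ee_pos: [0.5156, 0.0521, 0.2256]
tool_rot: [-1.98, 2.438, -0.001]
force: [0.8, -3.5, 0.5]
gripper_width: 0.413
grasp_force: 45.0
```

Request:
{"method": "apply_moves", "body": {
  "plan": [
    [0.6, 2.7, -0.7, 0, 0, 0],
    [0, 0, 0, 0, 0, 0]
  ]
}}

```text
time: 16.55
ee_pos: [0.516, 0.0543, 0.225]
tool_rot: [-1.981, 2.438, -0.001]
force: [-0.9, -5.0, 1.2]
gripper_width: 0.412
grasp_force: 45.1
```

Request:
{"method": "apply_moves", "body": {
  "plan": [
    [0.6, 2.7, -0.8, 0, 0, 0],
    [0, 0, 0, 0, 0, 0]
  ]
}}

```text
time: 16.8
ee_pos: [0.5167, 0.0573, 0.2241]
tool_rot: [-1.98, 2.438, -0.0]
force: [-0.4, -3.8, 0.3]
gripper_width: 0.415
grasp_force: 45.1
```

Request:
{"method": "apply_moves", "body": {
  "plan": [
    [0.5, 2.6, -0.9, 0, 0, 0],
    [0, 0, 0, 0, 0, 0]
  ]
}}

```text
time: 17.05
ee_pos: [0.5172, 0.0599, 0.2233]
tool_rot: [-1.98, 2.438, -0.0]
force: [-0.1, -3.9, 2.2]
gripper_width: 0.413
grasp_force: 45.3
```

Request:
{"method": "apply_moves", "body": {
  "plan": [
    [0.5, 2.6, -0.9, 0, 0, 0],
    [0, 0, 0, 0, 0, 0]
  ]
}}

```text
time: 17.3
ee_pos: [0.5177, 0.0619, 0.2226]
tool_rot: [1.98, -2.439, 0.002]
force: [-0.4, -5.1, 5.6]
gripper_width: 0.417
grasp_force: 45.6
```

```bash
python3 lev.py a
```

```text
tcp y 0.04473654734360907 knob z 0.12109258449236811 ang 20.276289381140707 r 0.12909210931450568 F along y -5.058122953932383 Fx 0.697233574410432 Fz 5.55507122857184 0.4172663440768009 45.573270320892334
```

Request:
{"method": "apply_moves", "body": {
  "plan": [
    [0.5, 2.6, -1, 0, 0, 0],
    [0, 0, 0, 0, 0, 0]
  ]
}}

```text
time: 17.55
ee_pos: [0.5182, 0.0641, 0.2218]
tool_rot: [1.979, -2.439, 0.004]
force: [-0.1, -5.9, 5.9]
gripper_width: 0.412
grasp_force: 45.6
```

Request:
{"method": "apply_moves", "body": {
  "plan": [
    [0.5, 2.6, -1, 0, 0, 0],
    [0, 0, 0, 0, 0, 0]
  ]
}}

```text
time: 17.8
ee_pos: [0.5187, 0.0667, 0.2208]
tool_rot: [1.98, -2.438, 0.004]
force: [-1.4, -6.9, 4.6]
gripper_width: 0.419
grasp_force: 45.4
```

Request:
{"method": "apply_moves", "body": {
  "plan": [
    [0.5, 2.6, -1.1, 0, 0, 0],
    [0, 0, 0, 0, 0, 0]
  ]
}}

```text
time: 18.05
ee_pos: [0.5194, 0.0698, 0.2196]
tool_rot: [-1.98, 2.438, -0.002]
force: [0.3, -5.1, 3.2]
gripper_width: 0.416
grasp_force: 45.2
```

```bash
python3 lev.py a
```

```text
tcp y 0.05275206925462637 knob z 0.11809889893282326 ang 24.069219864644687 r 0.12934500662874504 F along y -4.911357474075851 Fx 1.3507391448936357 Fz 3.158423545970832 0.415533723988531 45.16908645629883
```

Request:
{"method": "apply_moves", "body": {
  "plan": [
    [0.5, 2.5, -1.2, 0, 0, 0],
    [0, 0, 0, 0, 0, 0],
    [0, 0, 0, 0, 0, 0]
  ]
}}

```text
time: 18.42
ee_pos: [0.5199, 0.0724, 0.2184]
tool_rot: [-1.98, 2.438, -0.002]
force: [0.3, -4.8, 5.2]
gripper_width: 0.412
grasp_force: 45.3
```

```bash
python3 lev.py a; python3 - <<'E'
from h import *
from scipy.optimize import least_squares
im,_=snap('scene','s7'); im2,_=snap('side','d7')
u=1.3649; yv=np.array([np.cos(u),np.sin(u)]); xv=np.array([np.sin(u),-np.cos(u)]); p=np.array([.5083,.0182])
# project predicted knob centre for several angles and shaft into side image
P=imaging.camera_params('side'); M=R.from_rotvec(P['orientation']).as_matrix()
K=np.array([[P['fx'],0,P['cx']],[0,P['fy'],P['cy']],[0,0,1]])
big=cv2.resize(im2[180:320,230:400],(816,672)[:2]) ;sc=4.8
big=cv2.resize(im2[195:320,235:400],None,fx=sc,fy=sc)[:,:,::-1].copy()
for a,col in((15,(255,0,0)),(25,(0,255,0)),(35,(0,0,255))):
    for r in np.linspace(.03,.13,11):
        th=np.radians(a); q=np.r_[p+r*np.sin(th)*yv,.105+r*np.cos(th)]
        c=(q-P['origin'])@M; pt=cv2.projectPoints(np.array([[c[0],-c[1],-c[2]]]),np.zeros(3),np.zeros(3),K,np.array([P['k1'],0,0,0,0.]))[0][0,0]
        cv2.circle(big,tuple(int(v) for v in (pt-[235,195]+.5)*sc),2,col,-1)
cv2.imwrite('pics/v7.png',big); print(big.shape)
E
```

```text
tcp y 0.055391986498724885 knob z 0.11692000814831642 ang 25.349707840123305 r 0.1293775887612584 F along y -4.619061215462326 Fx 1.2450100230185916 Fz 5.186992563269171 0.41201728053934344 45.29973328113556
(600, 792, 3)
```

View pics/v7.png

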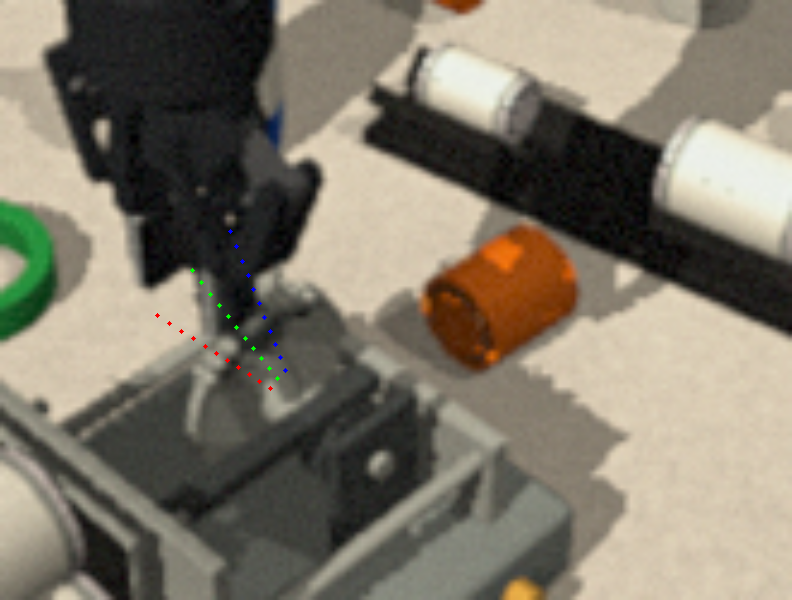

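The force pattern (a rise near commanded 19°, a sink near 23°) suggests the lever lags the gripper by about 3°. I'll check the knob's real position with the wrist camera.

```bash
cat > kn.py <<'E'
from h import *
import sys
from scipy.optimize import least_squares
np.set_printoptions(precision=4,suppress=True)
f=sys.argv[1]
u=1.3649; yv=np.array([np.cos(u),np.sin(u)]); xv=np.array([np.sin(u),-np.cos(u)]); p=np.array([.5083,.0182])
im,_=snap('wrist',f); w=cloud('wrist',f); Q=w.reshape(-1,3);t=(Q[:,:2]-p)@yv; x=(Q[:,:2]-p)@xv
m=(abs(x+.0013)<.013)&(abs(t-.05)<.035)&(abs(Q[:,2]-.222)<.025)
print('n',m.sum(),np.percentile(t[m],[2,50,98]),np.percentile(Q[m,2],[2,50,98]))
r=lambda k:np.hypot(t[m]-k[0],Q[m,2]-k[1])-.013
k=least_squares(r,[.05,.222],loss='soft_l1',f_scale=.001); print(k.x,np.abs(k.fun).mean(),'angle',np.degrees(np.arctan2(k.x[0],k.x[1]-.105)),'r',np.hypot(k.x[0],k.x[1]-.105))
# shaft: bright points below knob
m=(abs(x+.001)<.008)&(t>-.0)&(t<.06)&(Q[:,2]>.13)&(Q[:,2]<.205); 
if m.sum()>20: print('shaft n',m.sum(),np.degrees(np.arctan2(t[m],Q[m,2]-.105)).round(0)[::max(1,m.sum()//15)], Q[m,2][::max(1,m.sum()//15)])
E
python3 kn.py w8
```

```text
n 6832 [0.0285 0.0358 0.051 ] [0.2003 0.2368 0.2405]
[0.0432 0.2265] 0.0017716849905502605 angle 19.587794624465477 r 0.12898470453847263
shaft n 2568 [ 4.  9. 14. 14. 13. 13. 13. 14. 15. 16. 18. 17. 16. 16. 16. 19.] [0.1311 0.1427 0.1462 0.1563 0.167  0.1705 0.177  0.1805 0.1804 0.1828
 0.1816 0.1899 0.1958 0.2007 0.2027 0.203 ]
```

```bash
python3 - <<'E'
import cv2
im=cv2.imread('pics/w8.png'); cv2.imwrite('pics/w8c.png',cv2.resize(im[230:480,180:470],(696,600)))
E
```

```text
(no output)
```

View pics/w8c.png

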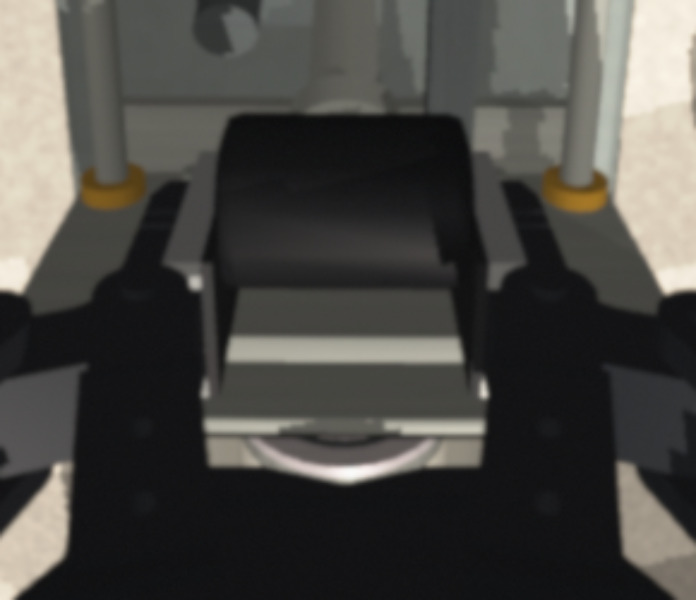

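The wrist view shows the knob between the pads at crop (345,200), sitting towards the -y side of them: the pads have slipped. The knob fit gives about 19.6°, so I'll refine it on the knob's own pixels.

```bash
cat > kn2.py <<'E'
from h import *
import sys
from scipy.optimize import least_squares
np.set_printoptions(precision=4,suppress=True)
f=sys.argv[1]
u=1.3649; yv=np.array([np.cos(u),np.sin(u)]); xv=np.array([np.sin(u),-np.cos(u)]); p=np.array([.5083,.0182])
if len(sys.argv)<3: snap('wrist',f)
w=cloud('wrist',f)[283:345,280:365]; im=np.load(f'pics/{f}.npz')['im'][283:345,280:365]
Q=w[(im.max(-1)<75)&(w[...,2]>.19)&(w[...,2]<.25)]; t=(Q[:,:2]-p)@yv
r=lambda k:np.hypot(t-k[0],Q[:,2]-k[1])-.013
k=least_squares(r,[.05,.222],loss='soft_l1',f_scale=.0007); y,z=k.x
print('n',len(Q),k.x,np.abs(k.fun).mean(),'angle',np.degrees(np.arctan2(y,z-.105)),'r',np.hypot(y,z-.105))
r=lambda a:np.hypot(t-.13*np.sin(a[0]),Q[:,2]-.105-.13*np.cos(a[0]))-.013
print('constrained',np.degrees(least_squares(r,[.4],loss='soft_l1',f_scale=.0007).x))
z=np.load(f'pics/{f}.npz'); print('tcp y,z',(z['pos'][:2]-p)@yv,z['pos'][2])
E
python3 kn2.py w8 x; python3 kn2.py w9; python3 lev.py a
```

```text
n 5242 [0.0438 0.2269] 0.0004443616118891348 angle 19.739951957873437 r 0.1295487598079757
constrained [19.8463]
tcp y,z 0.05540546837234585 0.2184327981948083
n 5248 [0.0438 0.2269] 0.00044571433049030634 angle 19.75649182547333 r 0.12953031856501937
constrained [19.8663]
tcp y,z 0.0554322594599501 0.21839092555772416
tcp y 0.05546079246041789 knob z 0.11689623921483878 ang 25.38174976496996 r 0.12938558746209083 F along y -4.621288107630957 Fx 1.3148112320365506 Fz 4.671619517111748 0.4121790606206851 45.32590627670288
```

The lever is really at 19.8°, on the crest before the sixth click. I'll raise the grip to stop the slip and advance the remaining 5° in checked steps.

Request:
{"method": "apply_moves", "body": {
  "plan": [
    [0, 0, 0, 0, 0, 0],
    [0, 0, 0, 0, 0, 0],
    [0.5, 2.6, -1, 0, 0, 0],
    [0.5, 2.6, -1.1, 0, 0, 0],
    [0, 0, 0, 0, 0, 0]
  ],
  "grip_force": 110
}}

```text
time: 19.25
ee_pos: [0.5208, 0.0764, 0.2168]
tool_rot: [1.979, -2.437, 0.007]
force: [-0.3, -7.3, 8.3]
gripper_width: 0.4
grasp_force: 109.5
```

```bash
python3 kn2.py w10; python3 lev.py a
```

```text
n 5180 [0.0478 0.2254] 0.0004433769204340256 angle 21.67845665535194 r 0.12951009007687303
constrained [21.7894]
tcp y,z 0.05951913202365745 0.21684814199858699
tcp y 0.059510978132063075 knob z 0.11535049215547598 ang 27.289859950954735 r 0.12979712076446617 F along y -7.25183427237393 Fx 0.3733082945815417 Fz 9.067136680998443 0.4025375859560712 109.5167326927185
```

Request:
{"method": "apply_moves", "body": {
  "plan": [
    [0.5, 2.6, -1, 0, 0, 0],
    [0.5, 2.6, -1.2, 0, 0, 0],
    [0, 0, 0, 0, 0, 0]
  ]
}}

```text
time: 19.68
ee_pos: [0.522, 0.0823, 0.2137]
tool_rot: [1.982, -2.437, 0.004]
force: [1.7, -6.0, 2.6]
gripper_width: 0.401
grasp_force: 108.9
```

```bash
python3 kn2.py w11; python3 lev.py a
```

```text
n 5015 [0.0532 0.2231] 0.00045247327742618527 angle 24.230462544252493 r 0.12953179128526618
constrained [24.3285]
tcp y,z 0.06558444097787457 0.2137338330902697
tcp y 0.0656464896971578 knob z 0.1122098699996422 ang 30.329047652812015 r 0.13000198665749554 F along y -4.845305240519943 Fx 3.5014897403917087 Fz 3.2770087511534562 0.39992723548215686 108.96183013916016
```

Request:
{"method": "apply_moves", "body": {
  "plan": [
    [0.4, 2, -0.9, 0, 0, 0],
    [0, 0, 0, 0, 0, 0],
    [0, 0, 0, 0, 0, 0]
  ]
}}

```text
time: 20.1
ee_pos: [0.5223, 0.0836, 0.2131]
tool_rot: [1.981, -2.436, 0.006]
force: [1.1, -8.4, 5.2]
gripper_width: 0.403
grasp_force: 109.3
```

```bash
python3 kn2.py w12; python3 lev.py a
```

```text
n 4981 [0.0545 0.2225] 0.00044682488054400215 angle 24.873921119451293 r 0.12953813012753398
constrained [24.9696]
tcp y,z 0.06689258326353059 0.2130582149775726
tcp y 0.0668875435717898 knob z 0.11155079003782366 ang 30.947540288615322 r 0.13006737578320976 F along y -7.576485730475197 Fx 3.182154823165146 Fz 5.083035281565117 0.3963909349768312 109.29774641990662
```

The angle reads 25.0° and the force rose suddenly by about 3 N, so this is the sixth click. I'll hold a moment, then check for drift and that the tin is still home.

Request:
{"method": "apply_moves", "body": {
  "plan": [
    [0, 0, 0, 0, 0, 0],
    [0, 0, 0, 0, 0, 0],
    [0, 0, 0, 0, 0, 0],
    [0, 0, 0, 0, 0, 0],
    [0, 0, 0, 0, 0, 0],
    [0, 0, 0, 0, 0, 0],
    [0, 0, 0, 0, 0, 0],
    [0, 0, 0, 0, 0, 0]
  ]
}}

```text
time: 21.15
ee_pos: [0.5223, 0.0836, 0.2131]
tool_rot: [1.981, -2.436, 0.006]
force: [1.6, -8.5, 4.4]
gripper_width: 0.398
grasp_force: 109.3
```

```bash
python3 kn2.py w13; python3 lev.py a; python3 - <<'E'
from h import *
snap('scene','s13'); u=1.3649; c=np.array([.5424,.1817]); yv=np.array([np.cos(u),np.sin(u)]);xv=np.array([np.sin(u),-np.cos(u)])
snap('side','d13')
from scipy.optimize import least_squares
for n,f in(('side','d13'),('scene','s13')):
    Q=cloud(n,f).reshape(-1,3);t=(Q[:,:2]-c)@yv; x=(Q[:,:2]-c)@xv
    m=(Q[:,2]>.150)&(Q[:,2]<.185)&(abs(x)<.03)&(t>-.02)&(t<.032)
    if m.sum()<20: continue
    r=lambda k:np.hypot(x[m]-k[0]-k[1]*t[m],Q[m,2]-k[2])-.028
    print(n,m.sum(),least_squares(r,[0,0,.15],loss='soft_l1',f_scale=.001).x)
E
```

```text
n 4980 [0.0544 0.2225] 0.000448622598229302 angle 24.834654043853988 r 0.1294912637961312
constrained [24.9386]
tcp y,z 0.0668473098930378 0.2130597575559175
tcp y 0.06688998819930868 knob z 0.11154925566261041 ang 30.94881144851595 r 0.13006731703308896 F along y -7.6750551642945695 Fx 3.1094093450973173 Fz 5.289125472844532 0.3959879983502419 109.29672718048096
side 751 [ 0.00124724 -0.00095794  0.15098817]
scene 456 [0.00076043 0.01518995 0.1514773 ]
```

The lever is steady at the sixth click and the tin is still home, so I'm handing in.

```bash
python3 -c "
from station import manip
print(manip.sign_off())"
```

```text
the job is handed in; nothing more can be done
None
```

The tin is in the hollow on the two lower ones and lined up with them. The gripper is holding the lever at the sixth click (measured 25°, with the 3 N force rise), and the job is handed in.

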